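# Set the forceps gap against the gauge plug

## Task

Plug the loose gauge into the socket of the forceps stand, fully home with its dark band pointing along the forceps, and let go of it. Then pinch the two sprung jaws of the forceps until the tips stand in line with the two edges of the band, 10 mm apart, never letting the tips meet, and finish while still holding that gap steady. Leave the dish, bottle and tip box alone.

Things in the scene. Friction and masses are not known exactly. Their poses are not given: they have to be found in the camera images.
- stand: Fixed forceps setting stand, yaw within 0.45 rad. Origin: centre of the underside, on the bench. Black base plate 240 (x) x 90 (y) x 12 mm high. x runs from the clamp post to the socket block. Steel forceps lie level above it, held by the heel, their two jaws pointing to +x side by side. Between post and block only the base plate is under the jaws.
- clamp (a point): Top of the black screw on the aluminium clamp post that holds the forceps' heel; at stand (-103, 0, 78) mm. Post 30 x 34 mm, top at z = 68 mm.
- jaw_left (a joint): Left (+y) forceps jaw: steel bar 150 mm long, pivot at stand x = -85 mm, tip at x = +65 mm. 4 mm thick, 14 mm high (z 45 to 59 mm); last 30 mm 3 x 6 mm. Straight inner face, pivoted 5 mm left of the centre line. Angle, rad: 0 = at rest, splayed out 0.0667; grows as squeezed; 0.0667 = parallel to stand x; 0.098 = end stop (tips meet). Springs back when let go.
- jaw_right (a joint): Right (-y) jaw: mirror image of the left one and independent of it, same meaning of the angle. Each jaw has a spring of 4 N m/rad with 0.16 N m preload: about 5 N on each, 90 mm from the pivot, at the wanted gap. With both at 0.0667 the inner faces are 10 mm apart all along and the jaws measure 18 mm over their outer faces where they are pinched.
- pinch (a point): Place to pinch the jaws, midway between them, at their mid-height: stand (5, 0, 52) mm, 90 mm from the pivots, in the middle of the dark-ribbed part (x -8 to +17 mm). At rest the jaws measure 30 mm over their outer faces here.
- tip_left (a point): Inner edge of the left jaw's tip, 52 mm above the bench. The tip gap is the distance between the two tip points: 30 mm at rest, 10 mm wanted, 0 when the tips meet.
- tip_right (a point): Inner edge of the right jaw's tip, 52 mm above the bench.
- socket (a point): Centre of the mouth of the socket hole, at stand (95, 0, 35) mm, in the top of a grey block 50 (x) x 52 (y) mm, 35 mm high; axes as the stand's. The hole is 17.5 mm (x) by 23.5 mm (y), 22 mm deep, its mouth chamfered. When the gauge is home, its head rests on the block's top, its underside at stand z = 15 mm and its head 17 mm beyond the tips.
- gauge: Loose aluminium gauge plug, about 70 g, standing upright on its shank on the bench. Origin: centre of its underside; z up. Shank 16 (x) x 22 (y) mm, 20 mm long, lowest 4 mm narrowed to 14 x 20. Head above it 26 (x) x 30 (y) mm, z 20 to 42 mm. A dark band 10 mm wide runs over the head along x, centred in y. It fits the socket with its x along the stand's, either way round.
- dish: Bystander: closed clear culture dish 60 mm in diameter, 16 mm high; origin at the centre of its underside. It and the gauge may stand in either of two places right of the stand.
- bottle: Bystander: small amber bottle 40 mm in diameter, 75 mm high; origin at the centre of its underside. Left of the stand.
- tipbox: Bystander: pipette tip box 120 (x) x 80 (y) x 59 mm high; origin at the centre of its underside. Left of the stand.
Things that resemble listed ones, but are neither listed nor needed, are in the scene too. What is meant by the gauge is not green, and is the larger of those in its own colour.

How it is judged:
On the way, in this order (a step that is already met when the one before it is completed fails the run):
1. the gauge is plugged fully home in the socket and let go (horizontal distance between gauge and socket below 0.003 m and z of gauge in the frame of stand below 0.0175 m and angle between the x axis of gauge and the x axis of stand, either way round below 0.12 rad and angle between gauge's own z axis and vertical below 0.06 rad and contact force between the fingers and gauge below 0.1 N), for 0.3 s.
2. the forceps are squeezed to the marked gap and held there (distance between tip_left and tip_right between 0.008 and 0.012 m and y of tip_left in the frame of stand between 0.002 and 0.008 m and y of tip_right in the frame of stand between -0.008 and -0.002 m and contact force between the fingers and stand above 1 N and velocity of joint jaw_left between -0.03 and 0.03 rad/s and velocity of joint jaw_right between -0.03 and 0.03 rad/s), for 0.5 s.
At the end, for the whole second after the job is handed in: Gauge untouched and home in the socket (3 mm of centre, 2.5 mm of its seat, 0.12 rad of straight, upright within 0.06 rad); the fingers press the forceps; tip gap 10 mm +- 2 mm, each tip 5 +- 3 mm from the stand's centre line; jaws slower than 0.03 rad/s (all of step 1 and all of step 2 and contact force between the arm and gauge below 0.1 N); the arm keeps its last pose, push and grip.
It fails at once if the forceps tips meet (gap under 2 mm) (distance between tip_left and tip_right below 0.002 m).
It fails at once if the dish is moved more than 30 mm or tipped (distance of dish from where it was at the start of the episode above 0.03 m or angle between dish's own z axis and vertical above 0.6 rad).
It fails at once if the bottle is moved more than 30 mm or tipped (distance of bottle from where it was at the start of the episode above 0.03 m or angle between bottle's own z axis and vertical above 0.6 rad).
It fails at once if the tip box is moved more than 30 mm or tipped (distance of tipbox from where it was at the start of the episode above 0.03 m or angle between tipbox's own z axis and vertical above 0.6 rad).
It also fails if it takes over 45 s, if anything falls off the work surface, if the arm or the gripper's body presses on something with over 40 N, if the wrist force passes 120 N, or if a joint passes its speed limit or range.

## Robot

A 7-joint arm with a two-finger parallel gripper is mounted at the origin on the work surface. World frame = base frame: x ahead of the robot, y to its left, z up, the work surface at z = 0. Lengths are in m, angles in rad, forces in N, time in s.
With the tool pointing down it reaches from about 0.4 to 0.85 m from the base axis. Payload 4.5 kg.
Tool frame: the origin (TCP) lies where the fingers leave the gripper's body, on its centre line; the fingertips stand 64 mm ahead of it and the grasp point (between the pads) lies 45 mm ahead of it; z points along the fingers, y is the line along which they close (so a half turn about z gives the same grasp; the last joint's range is limited). The gripper opens to 88 mm and grips with 3 to 60 N. Pads are 18 mm wide; open, the fingers measure 123 mm over their backs; the gripper's body (75 mm by 187 mm) begins 45 mm behind the grasp point.
Start: joints at [-1.128, 0.689, -0.195, 1.565, 0.157, 0.902, -0.215], TCP at [0.248, 0.574, 0.303] pointing down, gripper open.
Joint ranges: [-3.01, 3.01], [-0.46, 2.08], [-1.47, 1.51], [0.13, 2.56], [-1, 4.14], [0.04, 2.09], [-2.66, 2.66]. Speed limits (rad/s): [2.57, 2.57, 3.14, 3.14, 3.14, 3.14, 3.14].

## Interface

Orientations are given as a unit quaternion [x, y, z, w].
In Python, from plant import r gives the robot as it stands.
- The arm moves only by the tool play_rows, never from a script. Its arguments are lists of equal length, an entry for each row: "translation": the shift along the tool's x, y, z in m, a list of three; "delta_rot": the turn, a rotation vector about the tool's x, y, z in degrees, a list of three; "grip": the opening, from -1 (shut) to 1 (fully open). In form: {"translation": [[x, y, z], ...], "delta_rot": [[rx, ry, rz], ...], "grip": [grip, ...]}. A call has 1 to 20 rows; each row shifts and turns the commanded pose from where the row before left it, along the tool's axes as they then stand; what a row does not reach is not made up. A row lasts 1/8 s, in which the tool goes at most 62.5 mm and 10.7 degrees, less where a joint would pass 70% of its speed; a pose out of reach is approached as far as the arm can. A call with a gripper value outside its range is refused whole. The fingers move at their own pace and stop on an object; "squeeze" is the grip in N (left out, the last holds). Time passes only in rows, so rows that do not move let the fingers close. It gives the time, the measured TCP pose, the force, the opening and the grip force at its end, in the units of the state.
- r.get_state(): the state, without advancing time (a new reading comes with each control period).
- r.snapshot(name): name is "scene" or "top" or "wrist"; returns the picture (400x640x3 uint8, blue, green, red); there is no depth.
- r.get_calibration(name): a dict with "intrinsics" (3x3 intrinsics, pixels), "eye" and "rotation" of the camera in the world. Camera axes: x right, y up, looking along -z (the intrinsics and any distortion apply to the point x, -y, -z); pixel columns grow to the right and rows downward; lengths in m; the calibration is good to about 2 mm. A picture is of the moment at which its call begins: read the wrist's pose just before it. get_calibration takes no time and is no camera call; for the wrist camera it gives the pose at the moment of the call.
- r.finish_job(): hands the job in; it is judged then, once.
Trained networks look in the newest picture that a camera, given by its name, has taken for a name from the list of things; names that differ only in an ending like _2 or _b are one class to them, and where a whole thing is asked for, a point or a joint stands for the part that bears it (a point fixed in the world has none). Each returns a list of dicts, best first, with "confidence" (0 to 1); they miss things now and then, are a little off and sometimes report something else, mostly with a low value. They report only what shows in the picture. A call takes as long as a camera call. They do not tell look-alikes from the thing itself.
- r.look_for(camera, target): "point" ([x, y, z] in m, in world coordinates, good to about 4 mm: the middle of the surface that is visible of it).
- r.silhouettes(camera, target): "pixels" (400x640 bool, what is visible of it).
The state is a dict: "clock": time; "q": joint angles; "qd": joint speeds; "joint_torque": joint torques, N m; "tool_pos": TCP position; "eef_rot": TCP orientation; "contact_force": force on the tool from outside, world axes, zero at the start; "moment": the same for the moment, N m; "opening": opening from 0.0 (shut) to 1.0 (fully open); "finger_force": force on a finger pad.
Only numpy, scipy, OpenCV 4.12 (cv2) and the standard library are available. Lean on these libraries where they do the work, as an engineer would, in place of code of your own. Each camera call takes 0.05 s, during which the arm holds its last target. There are 200 camera calls.

## Working session

There is one attempt and no reset: what is moved stays moved. The work goes in short steps, Python scripts to look and compute and a tool call to move; the robot and the scene stay as the last step left them, time stands still between calls to the robot, and variables do not carry over. Pictures are saved under pics/ and viewed, at most 10 in all, crops included, and the job is handed in when it is done.

Besides the shell and the picture viewer there is one more tool, called after "Emit:" as name(argument=value, ...), one argument or row to a line, values as JSON. play_rows: Moves the arm, as the interface text tells. Its arguments: {"type":"object","properties":{"translation":{"type":"array","items":{"type":"array","items":{"type":"number"}}},"delta_rot":{"type":"array","items":{"type":"array","items":{"type":"number"}}},"grip":{"type":"array","items":{"type":"number"}},"squeeze":{"type":"number"}},"required":["translation","delta_rot","grip"]}

```bash
ls; mkdir -p pics; cat > h.py <<'E'
from plant import r
import numpy as np, cv2
from scipy.spatial.transform import Rotation as R
def proj(c,P):
    P=np.atleast_2d(P); q=(P-np.array(c["eye"]))@np.array(c["rotation"]); q=q*[1,-1,-1]
    p=q@np.array(c["intrinsics"]).T; return p[:,:2]/p[:,2:]
def ray(c,uv):
    d=np.linalg.inv(np.array(c["intrinsics"]))@[uv[0],uv[1],1]; d=np.array(c["rotation"])@(d*[1,-1,-1]); return np.array(c["eye"]),d/np.linalg.norm(d)
def atz(c,uv,z):
    e,d=ray(c,uv); return e+d*(z-e[2])/d[2]
E
python3 - <<'E'
from h import *
for n in ["scene","top"]:
    im=r.snapshot(n); cv2.imwrite(f"pics/{n}0.png",im); c=r.get_calibration(n); print(n,c)
    for t in ["stand","clamp","pinch","socket","tip_left","tip_right","gauge","dish","bottle","tipbox"]:
        print(t,[(np.round(d["point"],3).tolist(),round(d["confidence"],2)) for d in r.look_for(n,t)])
s=r.get_state(); print(s)
E
```

```text
pics
scene {'intrinsics': array([[364.33667979,   0.        , 319.5252466 ],
       [  0.        , 364.33667979, 195.89644145],
       [  0.        ,   0.        ,   1.        ]]), 'eye': array([ 1.04366686, -0.3882022 ,  0.54663494]), 'rotation': array([0.42102629, 0.19545169, 0.36365053, 0.80764707])}
stand [([0.57, 0.048, 0.012], 0.61)]
clamp []
pinch [([0.574, 0.047, 0.011], 0.94)]
socket [([0.573, 0.048, 0.013], 0.6)]
tip_left [([0.554, 0.071, 0.054], 0.7)]
tip_right [([0.538, 0.051, 0.054], 0.47), ([0.551, 0.069, 0.057], 0.33)]
gauge [([0.499, -0.254, 0.038], 0.9), ([0.441, -0.189, 0.03], 0.57), ([0.435, -0.262, 0.022], 0.53)]
dish [([0.623, -0.219, 0.01], 0.9)]
bottle [([0.436, 0.314, 0.04], 0.63)]
tipbox [([0.653, 0.338, 0.042], 0.68)]
top {'intrinsics': array([[510.51515397,   0.        , 324.45568209],
       [  0.        , 510.51515397, 198.68973224],
       [  0.        ,   0.        ,   1.        ]]), 'eye': array([0.44387804, 0.07349199, 1.39615915]), 'rotation': array([ 0.02152207, -0.02959266, -0.69951823,  0.71367732])}
stand [([0.554, 0.057, 0.01], 0.94)]
clamp [([0
[... 256 characters left out ...]
ck': 1.1, 'q': array([-1.12819656,  0.68909931, -0.19457919,  1.56528095,  0.15733785,
        0.90249232, -0.21510423]), 'qd': array([ 0.00054581, -0.00215926, -0.00033254,  0.00040906,  0.00104634,
       -0.00036623, -0.00038662]), 'joint_torque': array([ 4.95085624e-04, -5.27499032e+01, -1.26698412e+00, -1.53741843e+01,
       -5.19370311e-02, -6.62667589e-04,  1.91357969e-05]), 'tool_pos': array([0.24844817, 0.57353048, 0.30274772]), 'eef_rot': array([2.02968218e-01, 9.79185324e-01, 5.04020310e-05, 2.41442363e-05]), 'contact_force': array([-0.06971826, -0.12758471,  0.65540263]), 'moment': array([-0.0160682 ,  0.0075094 , -0.01315008]), 'finger_force': 0.0, 'opening': 1.000431164669607}
```

```bash
sed -i 's/np.array(c\["rotation"\])/R.from_quat(c["rotation"]).as_matrix()/g' h.py; python3 - <<'E'
import cv2
for n in ["scene","top"]:
    im=cv2.imread(f"pics/{n}0.png"); cv2.imwrite(f"pics/{n}0b.png",cv2.resize(im,(800,500),interpolation=cv2.INTER_CUBIC))
E
```

```text
(no output)
```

View pics/scene0.png

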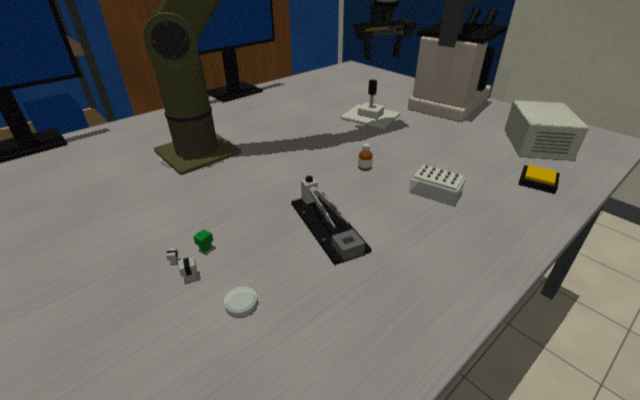

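View pics/top0.png

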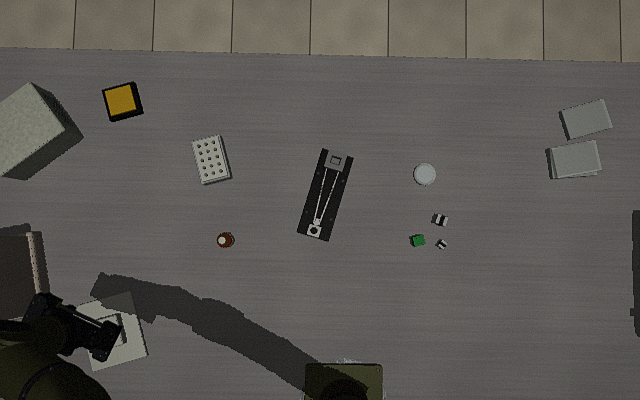

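```bash
cat >> h.py <<'E'
def plan(xy,z,yaw=None):
    """total tool-frame turn (deg about tool z) then shift in turned tool axes"""
    s=r.get_state(); Q=R.from_quat(s["eef_rot"]); M=Q.as_matrix(); y0=np.arctan2(M[1,1],M[0,1])
    d=0
    if yaw is not None:
        d=(yaw-y0+np.pi/2)%np.pi-np.pi/2   # tool y axis yaw, mod pi
    M2=M@R.from_rotvec([0,0,-d]).as_matrix()
    t=M2.T@(np.array([*xy,z])-s["tool_pos"])
    print("clock",round(s["clock"],2),"y-yaw now",round(np.degrees(y0),2),"turn about tool z",round(-np.degrees(d),2),"shift mm",np.round(t*1000,1),"tilt",np.round(np.degrees(np.arccos(-M[2,2])),2))
E
python3 - <<'E'
from h import *
c=r.get_calibration("top"); cs=r.get_calibration("scene"); w=r.get_calibration("wrist")
for n,u,z in [("gauge",(440,219),.042),("socket",(335,160),.035),("screw",(315,230),.078),("green",(417,240),.03),("small",(441,244),.03)]: print(n,atz(c,u,z))
print("scene gauge",atz(cs,(187,262),.042),atz(cs,(348,240),.035),atz(cs,(309,179),.078))
s=r.get_state(); M=R.from_quat(s["eef_rot"]).as_matrix()
print("cam in tool",M.T@(w["eye"]-s["tool_pos"]), M.T@R.from_quat(w["rotation"]).as_matrix(), w["intrinsics"])
plan((0.55,0.06),0.30); plan((0.50,-0.2),0.30)
E
```

```text
gauge [ 0.49426335 -0.24930104  0.042     ]
socket [0.64748324 0.03260986 0.035     ]
screw [0.45812328 0.08215215 0.078     ]
green [ 0.43734138 -0.19069149  0.03      ]
small [ 0.42793489 -0.25505793  0.03      ]
scene gauge [ 0.48949974 -0.25034168  0.042     ] [0.6467789  0.03265092 0.035     ] [0.46030736 0.08326682 0.078     ]
cam in tool [ 0.07829199  0.00051433 -0.08197118] [[-5.87627770e-05  9.53647169e-01  3.00927025e-01]
 [ 9.99999984e-01  5.83032943e-06  1.76796015e-04]
 [ 1.66846516e-04  3.00927030e-01 -9.53647154e-01]] [[345.04088414   0.         319.15443084]
 [  0.         345.04088414 201.96790906]
 [  0.           0.           1.        ]]
clock 1.1 y-yaw now 66.58 turn about tool z -0.0 shift mm [-480.8 -351.4    2.7] tilt 0.01
clock 1.1 y-yaw now 66.58 turn about tool z -0.0 shift mm [-538.3 -609.8    2.7] tilt 0.01
```

Emit:
play_rows(
  translation=[
    [-40,-29.3,0],
  ],
  delta_rot=[
    [0,0,0],
  ],
  grip=[2],
)

```text
out of range
```

Emit:
play_rows(
  translation=[
    [-0.02,-0.015,0],
    [-0.04,-0.029,0],
    [-0.04,-0.029,0],
    [-0.04,-0.029,0],
    [-0.04,-0.029,0],
    [-0.04,-0.029,0],
    [-0.04,-0.029,0],
    [-0.04,-0.029,0],
    [-0.04,-0.029,0],
    [-0.04,-0.029,0],
    [-0.04,-0.029,0],
    [-0.04,-0.029,0],
    [-0.02,-0.017,0],
    [0,0,0],
    [0,0,0],
  ],
  delta_rot=[
    [0,0,0],
    [0,0,0],
    [0,0,0],
    [0,0,0],
    [0,0,0],
    [0,0,0],
    [0,0,0],
    [0,0,0],
    [0,0,0],
    [0,0,0],
    [0,0,0],
    [0,0,0],
    [0,0,-4],
    [0,0,-4.5],
    [0,0,0],
  ],
  grip=[1,1,1,1,1,1,1,1,1,1,1,1,1,1,1],
)

```text
clock: 2.98
tool_pos: [0.5495, 0.0603, 0.3027]
eef_rot: [0.131, 0.991, 0.0, -0.0]
contact_force: [0.8, -0.1, -0.1]
opening: 0.999
finger_force: 0.0
```

The first of those two calls was a mistake: it had mm units and a bad grip value. It was refused whole, so nothing moved. Next I look at the stand with the wrist camera.

```bash
python3 - <<'E'
from h import *
import pickle
c=r.get_calibration("wrist"); im=r.snapshot("wrist"); cv2.imwrite("pics/w1.png",im); pickle.dump(c,open("w1.pkl","wb"))
for t in ["clamp","pinch","socket","tip_left","tip_right","stand"]:
    print(t,[(np.round(d["point"],3).tolist(),round(d["confidence"],2)) for d in r.look_for("wrist",t)])
plan((0.50,-0.25),0.30)
E
```

```text
clamp [([0.538, 0.064, 0.009], 0.6)]
pinch [([0.54, 0.061, 0.011], 0.77)]
socket [([0.538, 0.062, 0.014], 0.66)]
tip_left [([0.535, 0.076, 0.054], 0.66)]
tip_right [([0.528, 0.052, 0.059], 0.73)]
stand [([0.543, 0.059, 0.013], 0.7)]
clock 3.33 y-yaw now 75.1 turn about tool z -0.0 shift mm [ -32.4 -313.3    2.7] tilt 0.01
```

View pics/w1.png

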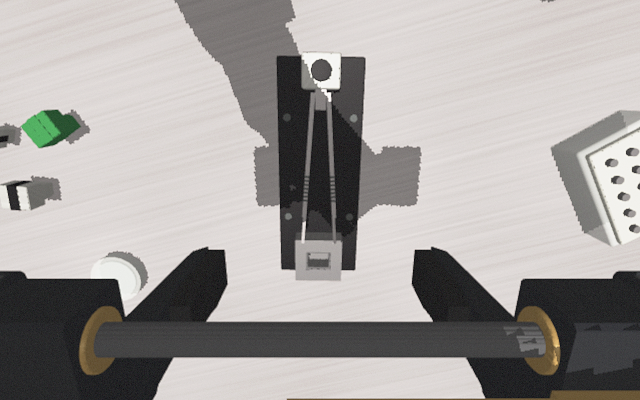

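```bash
cat > fit.py <<'E'
from h import *
from scipy.optimize import least_squares
def fit(c,pts,x0=(.555,.057,-.26)):
    P=np.array([p for p,_ in pts],float)/1000; U=np.array([u for _,u in pts],float)
    def W(x):
        a=x[2]; Rz=np.array([[np.cos(a),-np.sin(a),0],[np.sin(a),np.cos(a),0],[0,0,1]]); return P@Rz.T+[x[0],x[1],0]
    f=lambda x:(proj(c,W(x))-U).ravel()
    s=least_squares(f,x0,loss="soft_l1",f_scale=1.0); print("pose",s.x.round(4)); print(f(s.x).reshape(-1,2).round(1).tolist()); return s.x
E
python3 - <<'E'
from fit import *; import pickle
c=pickle.load(open("w1.pkl","rb"))
x=fit(c,[((-120,-45,12),(277,57)),((-120,45,12),(364,58)),((120,-45,12),(281,270)),((120,45,12),(355,270)),((-103,0,78),(321,70)),((70,-26,35),(295,240)),((70,26,35),(341,240)),((120,-26,35),(295,280)),((120,26,35),(341,280)),((95,0,35),(319,260))])
a=x[2]; print("socket",x[0]+.095*np.cos(a),x[1]+.095*np.sin(a))
im=cv2.imread("pics/w1.png"); cv2.imwrite("pics/w1c.png",cv2.resize(im[40:290,260:380],None,fx=2.4,fy=2.4,interpolation=cv2.INTER_CUBIC))
E
```

```text
pose [ 0.5558  0.0594 -0.2738]
[[-1.4, -1.7], [1.7, -1.5], [-0.2, 0.2], [0.3, 1.0], [-0.2, -0.2], [-0.1, 0.0], [1.1, 0.5], [0.3, 0.2], [-0.3, 0.7], [-0.7, 0.7]]
socket 0.6472359231585488 0.03375975324207135
```

View pics/w1c.png

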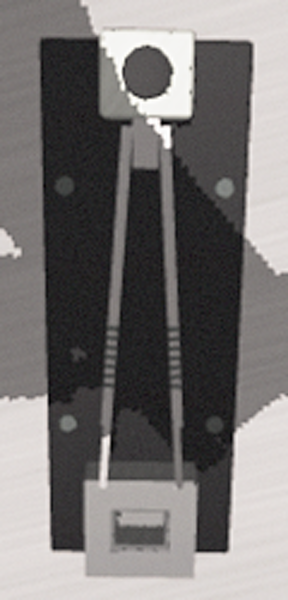

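Emit:
play_rows(
  translation=[
    [-0.002,-0.02,0],
    [-0.004,-0.042,0.007],
    [-0.004,-0.042,0.007],
    [-0.004,-0.042,0.008],
    [-0.004,-0.042,0.008],
    [-0.004,-0.042,0.008],
    [-0.004,-0.042,0.008],
    [-0.002,-0.042,0.007],
    [0,0,0],
    [0,0,0],
  ],
  delta_rot=[
    [0,0,0],
    [0,0,0],
    [0,0,0],
    [0,0,0],
    [0,0,0],
    [0,0,0],
    [0,0,0],
    [0,0,0],
    [0,0,0],
    [0,0,0],
  ],
  grip=[1,1,1,1,1,1,1,1,1,1],
)

```text
clock: 4.58
tool_pos: [0.4951, -0.2501, 0.2498]
eef_rot: [0.13, 0.991, 0.0, -0.0]
contact_force: [0.3, 0.8, 0.2]
opening: 1.002
finger_force: 0.0
```

```bash
python3 - <<'E'
from h import *
import pickle
c=r.get_calibration("wrist"); im=r.snapshot("wrist"); pickle.dump(c,open("w2.pkl","wb")); cv2.imwrite("pics/w2f.png",im)
for d in r.silhouettes("wrist","gauge"):
    m=d["pixels"]; ys,xs=np.where(m); print(round(d["confidence"],2),m.sum(),xs.mean(),ys.mean(),xs.min(),xs.max(),ys.min(),ys.max(), im[m].mean(0))
print(proj(c,[.494,-.25,.042]))
u,v=proj(c,[.494,-.25,.042])[0].astype(int); u0,v0=max(u-70,0),max(v-60,0); print(u0,v0)
cv2.imwrite("pics/w2.png",cv2.resize(im[v0:v0+120,u0:u0+140],None,fx=5,fy=5,interpolation=cv2.INTER_CUBIC))
E
```

```text
0.91 1132 315.57773851590105 181.2826855123675 298 333 164 198 [86.89399293 89.53710247 90.84010601]
0.63 567 289.3862433862434 109.9700176366843 276 303 96 125 [143.49029982 146.65079365 148.37389771]
0.61 1378 369.84252539912916 99.58200290275762 346 394 76 123 [59.78301887 94.77721335 52.5203193 ]
[[318.26799991 186.23034442]]
248 126
```

View pics/w2.png

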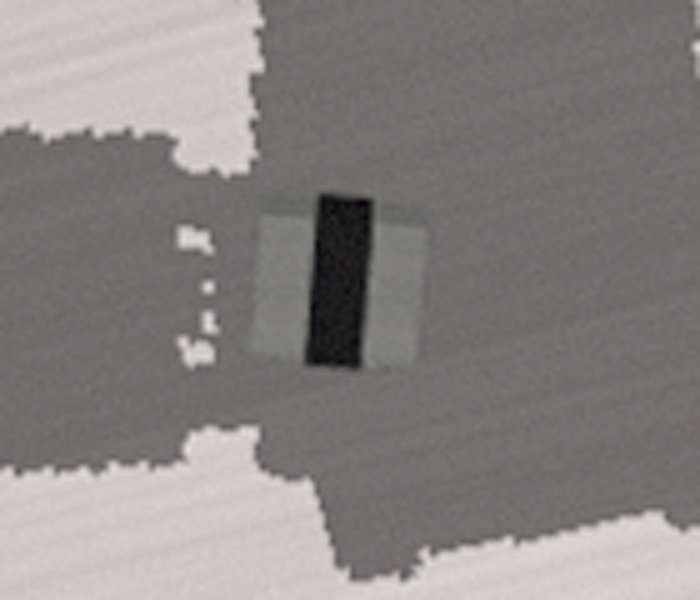

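```bash
python3 - <<'E'
from h import *
import pickle
c=pickle.load(open("w2.pkl","rb"))
U=[(299.6,168.6),(333.4,171.2),(331.4,199.8),(298,197.6)]
P=np.array([atz(c,u,.042) for u in U]); print(P.round(4)); m=P.mean(0); print("centre",m)
e=[np.linalg.norm(P[i]-P[(i+1)%4]) for i in range(4)]; print("edges",np.round(e,4))
ya=[np.degrees(np.arctan2(*(P[i]-P[j])[1::-1])) for i,j in [(1,0),(2,3)]]; xa=[np.degrees(np.arctan2(*(P[i]-P[j])[1::-1])) for i,j in [(3,0),(2,1)]]; print("y dir",ya,"x dir",xa)
# height from two views
ct=r.get_calibration("top"); A=[];b=[]
for cc,u in [(c,np.mean(U,0)),(r.get_calibration("scene"),(187,262)),]:
    o,d=ray(cc,u); N=np.eye(3)-np.outer(d,d); A.append(N); b.append(N@o)
print("tri",np.linalg.lstsq(np.vstack(A),np.hstack(b),rcond=None)[0])
M=R.from_quat(r.get_state()["eef_rot"]).as_matrix(); print("tool y yaw",np.degrees(np.arctan2(M[1,1],M[0,1])))
E
```

```text
[[ 0.4748 -0.2614  0.042 ]
 [ 0.4845 -0.234   0.042 ]
 [ 0.5089 -0.242   0.042 ]
 [ 0.4994 -0.2698  0.042 ]]
centre [ 0.49189649 -0.25182364  0.042     ]
edges [0.029  0.0257 0.0294 0.0259]
y dir [np.float64(70.54713983307971), np.float64(71.08614467170871)] x dir [np.float64(-19.04272699144814), np.float64(-18.179958273906163)]
tri [ 0.49138494 -0.25124095  0.0438174 ]
tool y yaw 75.1844569039678
```

```bash
python3 - <<'E'
from h import *
plan((.4919,-.2518),.087,np.radians(71.1))
E
```

```text
clock 4.67 y-yaw now 75.18 turn about tool z 4.08 shift mm [  2.8  -4.2 163. ] tilt 0.05
```

Emit:
play_rows(
  translation=[
    [0,0,0],
    [0.003,-0.004,0.02],
    [0,0,0.035],
    [0,0,0.035],
    [0,0,0.035],
    [0,0,0.025],
    [0,0,0.013],
    [0,0,0],
    [0,0,0],
    [0,0,0],
    [0,0,0],
    [0,0,0],
  ],
  delta_rot=[
    [0,0,4.1],
    [0,0,0],
    [0,0,0],
    [0,0,0],
    [0,0,0],
    [0,0,0],
    [0,0,0],
    [0,0,0],
    [0,0,0],
    [0,0,0],
    [0,0,0],
    [0,0,0],
  ],
  grip=[0.5,0.5,0.5,0.5,0.5,0.5,0.5,0.5,-0.6,-0.6,-0.6,-0.6],
  squeeze=20,
)

```text
clock: 6.18
tool_pos: [0.4916, -0.2529, 0.087]
eef_rot: [0.165, 0.986, -0.0, 0.0]
contact_force: [-0.6, -0.3, 2.4]
opening: 0.336
finger_force: 20.0
```

```bash
python3 - <<'E'
from h import *
plan((.4916,-.2529),.19,np.radians(74.3))
plan((.647,.034),.19,np.radians(74.3))
E
```

```text
clock 6.17 y-yaw now 70.97 turn about tool z -3.33 shift mm [-1.00e-01  0.00e+00 -1.03e+02] tilt 0.03
clock 6.17 y-yaw now 70.97 turn about tool z -3.33 shift mm [ -72.1  318.3 -102.9] tilt 0.03
```

Emit:
play_rows(
  translation=[
    [0,0,-0.02],
    [0,0,-0.04],
    [0,0,-0.043],
    [-0.005,0.02,0],
    [-0.009,0.042,0],
    [-0.01,0.042,0],
    [-0.01,0.042,0],
    [-0.01,0.042,0],
    [-0.01,0.042,0],
    [-0.009,0.042,0],
    [-0.006,0.03,0],
    [-0.003,0.016,0],
    [0,0,0],
    [0,0,0],
  ],
  delta_rot=[
    [0,0,0],
    [0,0,-3.3],
    [0,0,0],
    [0,0,0],
    [0,0,0],
    [0,0,0],
    [0,0,0],
    [0,0,0],
    [0,0,0],
    [0,0,0],
    [0,0,0],
    [0,0,0],
    [0,0,0],
    [0,0,0],
  ],
  grip=[-0.6,-0.6,-0.6,-0.6,-0.6,-0.6,-0.6,-0.6,-0.6,-0.6,-0.6,-0.6,-0.6,-0.6],
)

```text
clock: 7.92
tool_pos: [0.6463, 0.0316, 0.1895]
eef_rot: [0.138, 0.99, -0.001, -0.0]
contact_force: [-0.3, -0.5, -0.1]
opening: 0.339
finger_force: 20.0
```

```bash
python3 - <<'E'
from h import *
import pickle
c=r.get_calibration("wrist"); im=r.snapshot("wrist"); pickle.dump(c,open("w3.pkl","wb")); cv2.imwrite("pics/w3f.png",im)
print(proj(c,[.647,.034,.035]))
cv2.imwrite("pics/w3.png",cv2.resize(im[150:350,220:420],None,fx=3,fy=3,interpolation=cv2.INTER_CUBIC))
E
```

```text
[[322.46378256 206.93291846]]
```

View pics/w3.png

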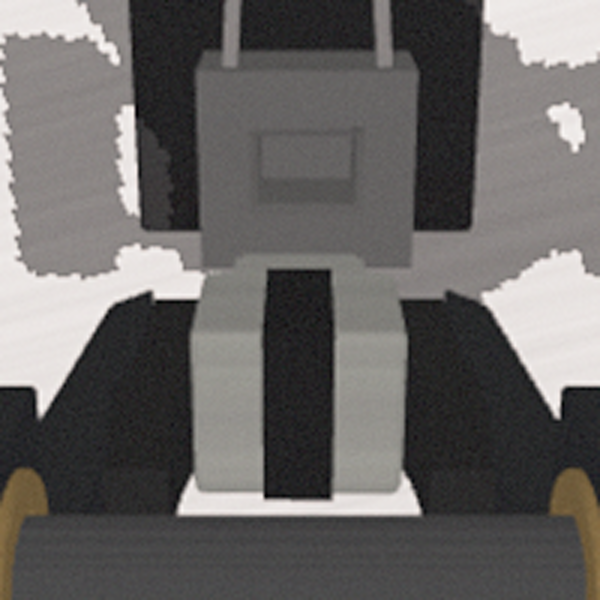

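```bash
python3 - <<'E'
from fit import *; import pickle
c=pickle.load(open("w3.pkl","rb")); g=lambda u,v:(u/3+220,v/3+150)
print("stand")
x=fit(c,[((70,-26,35),g(194,69)),((70,26,35),g(418,71)),((120,-26,35),g(202,266)),((120,26,35),g(412,267)),((120,-45,12),g(142,229)),((120,45,12),g(472,230))])
a=x[2]; S=x[:2]+.095*np.array([np.cos(a),np.sin(a)]); print("socket",S)
s=r.get_state(); zt=(s["tool_pos"][2]-.087+.042)*1000
print("gauge")
y=fit(c,[((-13,-15,zt),g(190,333)),((-13,15,zt),g(407,336)),((13,-15,zt),g(197,490)),((13,15,zt),g(402,490))],(.647,.034,-.27))
print("head bottom near edge predicted px", (proj(c,np.array([[*(y[:2]+R.from_euler('z',y[2]).as_matrix()[:2,:2]@[-.013,k]),zt/1000-.022] for k in (-.015,.015)])) -[220,150])*3)
print("tool",s["tool_pos"]); d=S-y[:2]; M=R.from_quat(s["eef_rot"]).as_matrix(); print("world d",d,"tool shift",M.T@[*d,0],"dyaw deg",np.degrees(x[2]-y[2]))
E
```

```text
stand
pose [ 0.5554  0.0597 -0.2753]
[[0.5, -0.1], [0.1, -0.8], [-0.1, 0.1], [-0.2, -0.3], [-1.1, 0.9], [0.5, 0.6]]
socket [0.64684484 0.03386935]
gauge
pose [ 0.6461  0.0322 -0.2751]
[[-0.5, -0.7], [0.8, -1.7], [-0.9, 1.6], [0.6, 1.6]]
head bottom near edge predicted px [[202.8997434  265.85877266]
 [395.11975949 265.78278137]]
tool [0.64629575 0.03143158 0.18955625]
world d [0.0006959  0.00163946] tool shift [-2.21444638e-04  1.76721793e-03 -3.69864949e-06] dyaw deg -0.01553311771006205
```

Emit:
play_rows(
  translation=[
    [0,0.002,0.005],
    [0,0,0.025],
    [0,0,0.02],
    [0,0,0.01],
    [0,0,0.004],
    [0,0,0.004],
    [0,0,0.004],
    [0,0,0],
  ],
  delta_rot=[
    [0,0,0],
    [0,0,0],
    [0,0,0],
    [0,0,0],
    [0,0,0],
    [0,0,0],
    [0,0,0],
    [0,0,0],
  ],
  grip=[-0.6,-0.6,-0.6,-0.6,-0.6,-0.6,-0.6,-0.6],
)

```text
clock: 8.98
tool_pos: [0.6488, 0.0355, 0.1209]
eef_rot: [0.137, 0.991, 0.0, 0.002]
contact_force: [-3.5, -2.0, 14.3]
opening: 0.338
finger_force: 20.0
```

Emit:
play_rows(
  translation=[
    [0,0,-0.008],
    [0.001,-0.0025,0],
    [0,0,0],
    [0,0,0],
    [0,0,0],
  ],
  delta_rot=[
    [0,0,0],
    [0,0,0],
    [0,0,0],
    [0,0,0],
    [0,0,0],
  ],
  grip=[-0.6,-0.6,-0.6,-0.6,-0.6],
)

```text
clock: 9.6
tool_pos: [0.6457, 0.0337, 0.1254]
eef_rot: [0.137, 0.991, 0.0, -0.0]
contact_force: [0.3, 0.3, -1.0]
opening: 0.334
finger_force: 20.0
```

```bash
python3 - <<'E'
from h import *
import pickle
plan((.647,.033),.102,np.radians(74.25))
c=r.get_calibration("wrist"); im=r.snapshot("wrist"); pickle.dump(c,open("w4.pkl","wb")); cv2.imwrite("pics/w4f.png",im)
print(r.get_state()["tool_pos"])
cv2.imwrite("pics/w4.png",cv2.resize(im[150:350,220:420],None,fx=3,fy=3,interpolation=cv2.INTER_CUBIC))
E
```

```text
clock 9.6 y-yaw now 74.28 turn about tool z 0.03 shift mm [-1.5 -0.3 23.4] tilt 0.03
[0.64570253 0.03367067 0.12540726]
```

View pics/w4.png

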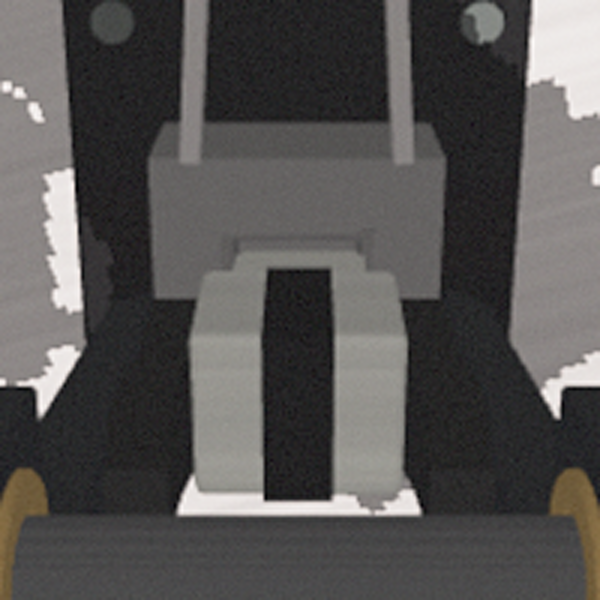

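```bash
python3 - <<'E'
from fit import *; import pickle
c=pickle.load(open("w4.pkl","rb")); g=lambda u,v:(u/3+220,v/3+150)
x=fit(c,[((70,-26,35),g(150,157)),((70,26,35),g(446,157)),((120,-26,35),g(154,298)),((120,26,35),g(441,298))])
a=x[2]; S=x[:2]+.095*np.array([np.cos(a),np.sin(a)]); print("socket",S)
s=r.get_state(); zt=(s["tool_pos"][2]-.087+.042)*1000
y=fit(c,[((-13,-15,zt),g(190,334)),((-13,15,zt),g(407,336)),((13,-15,zt),g(197,491)),((13,15,zt),g(402,491))],(.647,.034,-.27))
d=S-y[:2]; M=R.from_quat(s["eef_rot"]).as_matrix(); print("tool shift",M.T@[*d,0],"dyaw deg",np.degrees(x[2]-y[2]))
E
```

```text
pose [ 0.5548  0.06   -0.2757]
[[-0.4, -1.8], [0.4, -1.7], [2.0, 35.4], [-1.9, 35.6]]
socket [0.64618794 0.03414138]
pose [ 0.6458  0.0344 -0.2725]
[[-0.5, -0.7], [0.7, -1.5], [-0.8, 1.5], [0.6, 1.4]]
tool shift [-4.89456659e-04 -1.53498376e-04 -1.94039543e-07] dyaw deg -0.1818414293882059
```

Emit:
play_rows(
  translation=[
    [-0.0008,0,0],
    [0,0,0.003],
    [0,0,0.003],
    [0,0,0.003],
    [0,0,0.003],
    [0,0,0],
  ],
  delta_rot=[
    [0,0,0],
    [0,0,0],
    [0,0,0],
    [0,0,0],
    [0,0,0],
    [0,0,0],
  ],
  grip=[-0.6,-0.6,-0.6,-0.6,-0.6,-0.6],
)

```text
clock: 10.4
tool_pos: [0.6469, 0.0333, 0.1134]
eef_rot: [0.137, 0.991, 0.0, 0.0]
contact_force: [1.4, -0.1, -0.7]
opening: 0.342
finger_force: 20.0
```

Emit:
play_rows(
  translation=[
    [0,0,0.003],
    [0,0,0.003],
    [0,0,0.003],
    [0,0,0.002],
    [0,0,0.001],
    [0,0,0],
  ],
  delta_rot=[
    [0,0,0],
    [0,0,0],
    [0,0,0],
    [0,0,0],
    [0,0,0],
    [0,0,0],
  ],
  grip=[-0.6,-0.6,-0.6,-0.6,-0.6,-0.6],
)

```text
clock: 11.15
tool_pos: [0.6469, 0.0333, 0.1019]
eef_rot: [0.137, 0.991, 0.0, 0.0]
contact_force: [2.4, -0.7, -0.7]
opening: 0.339
finger_force: 20.0
```

Emit:
play_rows(
  translation=[
    [0,0,0.0008],
    [0,0,0.0007],
    [0,0,0],
  ],
  delta_rot=[
    [0,0,0],
    [0,0,0],
    [0,0,0],
  ],
  grip=[-0.6,-0.6,-0.6],
)

```text
clock: 11.52
tool_pos: [0.6468, 0.0334, 0.1017]
eef_rot: [0.137, 0.991, -0.0, 0.0]
contact_force: [-0.9, -1.4, 10.0]
opening: 0.338
finger_force: 20.0
```

Emit:
play_rows(
  translation=[
    [0,0,-0.001],
    [0,0,0],
    [0,0,0],
    [0,0,0],
    [0,0,0],
    [0,0,-0.02],
    [0,0,-0.04],
    [0,0,-0.04],
    [0,0,0],
    [0,0,0],
    [0,0,0],
  ],
  delta_rot=[
    [0,0,0],
    [0,0,0],
    [0,0,0],
    [0,0,0],
    [0,0,0],
    [0,0,0],
    [0,0,0],
    [0,0,0],
    [0,0,0],
    [0,0,0],
    [0,0,0],
  ],
  grip=[-0.6,0.4,0.4,0.4,0.4,0.4,0.4,0.4,0.4,0.4,0.4],
)

```text
clock: 12.9
tool_pos: [0.6458, 0.0332, 0.2003]
eef_rot: [0.137, 0.991, -0.0, -0.001]
contact_force: [-0.2, 0.2, -0.2]
opening: 0.702
finger_force: 0.0
```

```bash
python3 - <<'E'
from h import *
import pickle
c=r.get_calibration("wrist"); im=r.snapshot("wrist"); pickle.dump(c,open("w5.pkl","wb")); cv2.imwrite("pics/w5f.png",im)
s=r.get_state(); print(s["tool_pos"],s["clock"])
cv2.imwrite("pics/w5.png",cv2.resize(im[0:300,170:470],None,fx=2,fy=2,interpolation=cv2.INTER_CUBIC))
E
```

```text
[0.6458785  0.03330583 0.20013469] 12.95
```

View pics/w5.png

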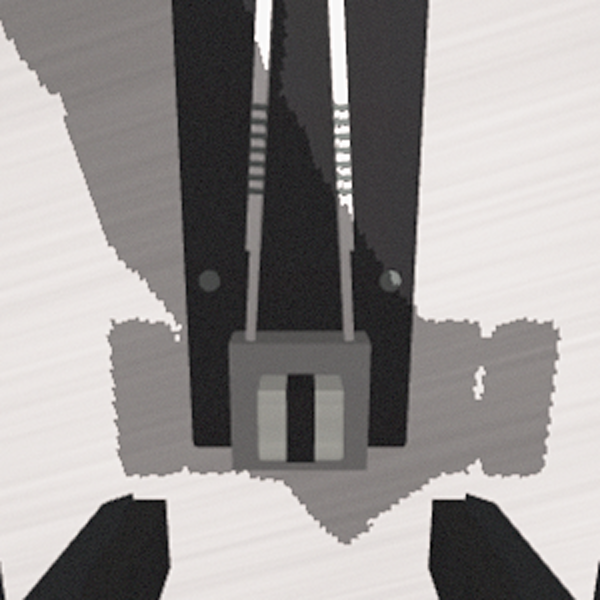

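```bash
python3 - <<'E'
from fit import *; import pickle
c=pickle.load(open("w5.pkl","rb")); g=lambda u,v:(u/2+170,v/2)
print("gauge top"); y=fit(c,[((-13,-15,57),g(258,388)),((-13,15,57),g(343.5,388)),((13,-15,57),g(258,461)),((13,15,57),g(343,461))],(.647,.034,-.27))
print("stand"); x=fit(c,[((70,-26,35),g(229,344)),((70,26,35),g(371,344)),((120,-26,35),g(233,469)),((120,26,35),g(367,469)),((120,-45,12),g(194,446)),((120,45,12),g(406,446))])
a=x[2]; print("socket",x[:2]+.095*np.array([np.cos(a),np.sin(a)]),"pinch",x[:2]+.005*np.array([np.cos(a),np.sin(a)]))
plan((.5602,.058),.097,np.pi/2-.275)
E
```

```text
gauge top
pose [ 0.6464  0.0343 -0.2752]
[[-0.7, 0.4], [0.7, 0.5], [-0.1, -0.5], [0.1, -0.5]]
stand
pose [ 0.5555  0.0596 -0.2737]
[[-0.1, -0.7], [0.1, -0.8], [-0.1, 0.1], [0.1, 0.1], [-0.7, 0.9], [0.7, 0.9]]
socket [0.6469855  0.03397001] pinch [0.56033585 0.05829772]
clock 12.95 y-yaw now 74.29 turn about tool z 0.04 shift mm [ 89.    0.6 103.3] tilt 0.13
```

Emit:
play_rows(
  translation=[
    [0.02,0,0],
    [0.035,0,0],
    [0.034,0,0],
    [0,0,0],
    [0,0,0.02],
    [0,0,0.03],
    [0,0,0.03],
    [0,0,0.015],
    [0,0,0.008],
    [0,0,0],
    [0,0,0],
    [0,0,0],
  ],
  delta_rot=[
    [0,0,0],
    [0,0,0],
    [0,0,0],
    [0,0,0],
    [0,0,0],
    [0,0,0],
    [0,0,0],
    [0,0,0],
    [0,0,0],
    [0,0,0],
    [0,0,0],
    [0,0,0],
  ],
  grip=[0.4,0.4,0.4,0.4,0.4,0.4,0.4,0.4,0.4,0.4,0.4,0.4],
)

```text
clock: 14.45
tool_pos: [0.5614, 0.0576, 0.099]
eef_rot: [0.137, 0.991, 0.0, 0.001]
contact_force: [-0.6, -1.1, 0.7]
opening: 0.697
finger_force: 0.0
```

```bash
python3 - <<'E'
from h import *
plan((.5602,.058),.097,np.pi/2-.275)
E
```

```text
clock 14.45 y-yaw now 74.27 turn about tool z 0.03 shift mm [1.2 0.1 2. ] tilt 0.09
```

Emit:
play_rows(
  translation=[
    [0.001,0,0.002],
    [0,0,0],
    [0,0,0],
    [0,0,0],
    [0,0,0],
    [0,0,0],
  ],
  delta_rot=[
    [0,0,0],
    [0,0,0],
    [0,0,0],
    [0,0,0],
    [0,0,0],
    [0,0,0],
  ],
  grip=[0,-0.2,-0.35,-0.4,-0.45,-0.45],
  squeeze=10,
)

```text
clock: 15.2
tool_pos: [0.5602, 0.0577, 0.0962]
eef_rot: [0.137, 0.991, 0.0, 0.0]
contact_force: [1.5, -0.8, -0.2]
opening: 0.276
finger_force: 3.0
```

Emit:
play_rows(
  translation=[
    [0,0,0],
    [0,0,0],
    [0,0,0],
    [0,0,0],
    [0,0,0],
    [0,0,0],
  ],
  delta_rot=[
    [0,0,0],
    [0,0,0],
    [0,0,0],
    [0,0,0],
    [0,0,0],
    [0,0,0],
  ],
  grip=[-0.48,-0.52,-0.55,-0.57,-0.585,-0.585],
)

```text
clock: 15.95
tool_pos: [0.5603, 0.0577, 0.0963]
eef_rot: [0.137, 0.991, 0.0, 0.0]
contact_force: [2.5, -1.8, -2.6]
opening: 0.207
finger_force: 4.6
```

```bash
python3 - <<'E'
from h import *
import pickle
c=r.get_calibration("wrist"); im=r.snapshot("wrist"); pickle.dump(c,open("w6.pkl","wb")); cv2.imwrite("pics/w6f.png",im)
a=-.2745;f=lambda x,y,z:[.5555+(x*np.cos(a)-y*np.sin(a))/1e3,.0597+(x*np.sin(a)+y*np.cos(a))/1e3,z/1e3]
print(proj(c,[f(65,-5,55),f(65,5,55),f(5,0,59)]).round(1))
cs=r.get_calibration("scene"); im2=r.snapshot("scene"); p=proj(cs,[f(65,-5,55),f(65,5,55),f(82,-5,57),f(82,5,57)]); print(p.round(1))
u,v=p.mean(0).astype(int); A=cv2.resize(im2[v-25:v+25,u-33:u+33],(600,454),interpolation=cv2.INTER_CUBIC); cv2.imwrite("pics/s6.png",A); print(u-33,v-25)
cv2.imwrite("pics/w6.png",im[:400,160:480]); 
s=r.get_state(); print(s["opening"]*88,s["finger_force"],s["tool_pos"],s["clock"])
E
```

```text
[[308.5 406.9]
 [330.2 406.9]
 [319.4 298.8]]
[[339.9 224.9]
 [344.  223.6]
 [343.7 228.8]
 [347.9 227.4]]
310 201
18.281064747969342 4.630675627849996 [0.56033758 0.05767783 0.09628202] 16.05
```

View pics/w6.png

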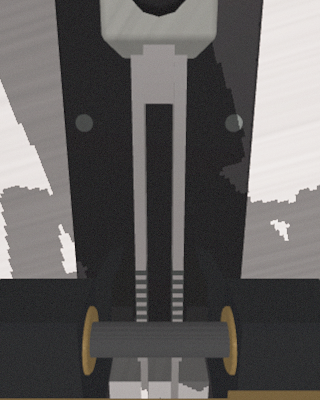

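View pics/s6.png

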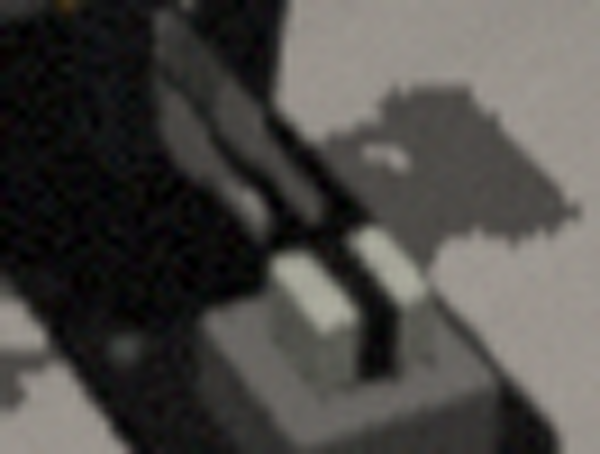

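Emit:
play_rows(
  translation=[
    [0,0,0],
    [0,0,0],
    [0,0,0],
    [0,0,0],
    [0,0,0],
    [0,0,0],
    [0,0,0],
    [0,0,0],
  ],
  delta_rot=[
    [0,0,0],
    [0,0,0],
    [0,0,0],
    [0,0,0],
    [0,0,0],
    [0,0,0],
    [0,0,0],
    [0,0,0],
  ],
  grip=[-0.588,-0.588,-0.588,-0.588,-0.588,-0.588,-0.588,-0.588],
)

```text
clock: 17.05
tool_pos: [0.5603, 0.0577, 0.0963]
eef_rot: [0.137, 0.991, 0.0, 0.0]
contact_force: [3.7, -2.0, -2.2]
opening: 0.205
finger_force: 4.7
```

```bash
python3 - <<'E'
from h import *
s=r.get_state(); print(s["opening"]*88,s["finger_force"],s["tool_pos"],s["contact_force"]); print(r.finish_job())
E
```

```text
18.01873026653078 4.716379903256893 [0.56032052 0.05773051 0.09627603] [ 3.71242684 -2.02700618 -2.21732128]
the job is handed in; nothing more can be done
None
```

The gauge is plugged home and released, and I handed the job in at about 17 s with the forceps held at 18.0 mm over the jaws and 4.7 N, which puts the tip gap at about 10 mm; the hand-in returned no verdict.

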